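# Put the black fasteners away in their stock boxes

### The arm

A 6-joint arm with a two-finger parallel gripper is mounted at the origin on the work surface. World frame = base frame: x ahead of the robot, y to its left, z up, the work surface at z = 0. Lengths are in m, angles in degrees, forces in N, time in s.
With the tool pointing down it reaches from about 0.375 to 0.9 m from the base axis. Payload 3.1 kg.
Tool frame: the origin (TCP) lies between the finger pads; the fingertips stand 19 mm ahead of it and the grasp point (between the pads) is the TCP; z points along the fingers, x is the direction in which the jaws open and shut, and the axes are right-handed (so a half turn about z gives the same grasp; the last joint's range is limited). The gripper opens to 87 mm and grips with 3 to 60 N. Pads are 19 mm wide; open, the fingers measure 117 mm over their backs; the gripper's body (75 mm by 190 mm) begins 51 mm behind the grasp point.
Start: joints at [-86.202, 30.224, 82.088, -0, 67.689, -10.227], TCP at [0.152, -0.606, 0.242] pointing down, gripper open.
Joint ranges: [-176.69, 176.69], [-43.24, 126.21], [12.49, 139.97], [-82, 262], [0, 151.66], [-163.58, 163.58]. Speed limits (degrees/s): [159.86, 159.86, 180, 180, 180, 180].

### API

Orientations are given as a 3x3 rotation matrix whose columns are the frame's x, y, z axes.
In Python, from rig import read_state, capture, camera_info, hand_in, spot_in, silhouettes gives the robot as it stands.
- The arm moves only by the shell command python3 -m jog 'ROWS'. ROWS is text: rows parted by semicolons, each of 7 numbers parted by spaces: the shift along the tool's x, y, z in m, then the turn, a rotation vector about the tool's x, y, z in degrees, then the opening, from 0 (shut) to 1 (fully open). A call has 1 to 8 rows; each row is the pose to reach, as a shift and turn from the pose commanded when the call began, along the tool's axes at that moment; what a row does not reach only later rows make up. A row lasts 1/8 s, in which the tool goes at most 62.5 mm and 10.7 degrees, less where a joint would pass 70% of its speed; a pose out of reach is approached as far as the arm can. A call with a gripper value outside its range is refused whole. The fingers move at their own pace and stop on an object; the grip force is fixed at half the most. Time passes only in rows, so rows that repeat a pose let the fingers close. It gives the time, the measured TCP pose, the force and the opening at its end, in the units of the state.
- read_state(): the state, without advancing time (a new reading comes with each control period).
- capture(name): name is "side" or "top" or "wrist"; returns (picture, depth): 384x512x3 uint8, red, green, blue; 384x512 float32, m along the optical axis (not along the pixel's ray), 0 where there is no reading.
- camera_info(name): a dict with "vfov" (degrees; the focal length in pixels is half the picture's height over the tangent of half this angle, whatever the lens; pixels are square), "cx", "cy" (the principal point, pixels), "R" (3x3) and "t" (3): a world point X has camera coordinates R X + t; the wrist camera has in their place "tool_from_camera" (4x4, takes a point from camera to tool coordinates, whose origin is the TCP and whose axes are the tool frame's). Camera axes: x right, y down, z forward; pixel columns grow to the right and rows downward; lengths in m; the calibration is good to about 2 mm. A picture is of the moment at which its call begins: read the wrist's pose just before it. camera_info takes no time and is no camera call.
- hand_in(): hands the job in, once; it reports no verdict.
Trained networks look in the newest picture that a camera, given by its name, has taken for a name from the list of things; names that differ only in an ending like _2 or _b are one class to them, and where a whole thing is asked for, a point or a joint stands for the part that bears it (a point fixed in the world has none). Each returns a list of dicts, best first, with "score" (0 to 1); they miss things now and then, are a little off and sometimes report something else, mostly with a low value. They report only what shows in the picture. A call takes as long as a camera call. They do not tell look-alikes from the thing itself.
- spot_in(label, camera): "centre" ([x, y, z] in m, in world coordinates, good to about 4 mm: the middle of the surface that is visible of it).
- silhouettes(label, camera): "region" (384x512 bool, what is visible of it).
The state is a dict: "time_s": time; "joint_positions": joint angles; "qvel": joint speeds; "tau": joint torques, N m; "position": TCP position; "tcp_rot": TCP orientation; "force": force on the tool from outside, world axes, zero at the start; "moment": the same for the moment, N m; "opening": opening from 0.0 (shut) to 1.0 (fully open).
Only numpy, scipy, OpenCV 4.12 (cv2) and the standard library are available. Lean on these libraries where they do the work, as an engineer would, in place of code of your own. Each camera call takes 0.05 s, during which the arm holds its last target.

### The job

Put the four loose black fasteners away in their stock boxes, one after another: the long bolt in the red box, the short bolt in the yellow box, the hexagon nut in the green box and the round bush in the white box. Bolts and nut must end lying flat on the floor of their box and the bush must stand on its end, all let go and still. Leave the bright zinc bolt and the bright zinc nut where they lie.

Things in the scene. Friction and masses are not known exactly. Their poses are not given: they have to be found in the camera images.
- bolt_long: Long black M20 hexagon bolt, 120 mm long overall, its nut run on near the tip; it lies level on flats of head and nut. Head 13 thick, nut 16, both 30 across flats (35 corners). Shank 20 diameter, bare from x = -47 to 39: grip it there, closing across it. Origin on its axis at mid-length, 15 above what it lies on; x from head to tip. About 0.4 kg.
- bolt_short: Short black M20 hexagon bolt, 72 mm long overall, its nut run on near the tip; it lies level on flats of head and nut. Head 13 thick, nut 16, both 30 across flats (35 corners). Shank 20 diameter, bare from x = -23 to 15: grip it there, closing across it. Origin on its axis at mid-length, 15 above what it lies on; x from head to tip. About 0.28 kg.
- nut_black: Black M30 hexagon nut lying flat: 46 mm across flats (53 corners), 24 high, bore 26. Origin at its centre, 12 above what it lies on; z along the bore. A pair of flats faces along x, others every 60 degrees from there. About 0.24 kg.
- bush_black: Plain black round sleeve standing on its end: 40 mm outside diameter, 20 bore, 34 high. Origin: centre of its underside; z is the bore's axis, up. About 0.25 kg.
- bolt_zinc: Bystander, to be left alone. Bright silvery zinc M20 hexagon bolt, 72 mm long overall, its nut run on near the tip; it lies level on flats of head and nut. Head 13 thick, nut 16, both 30 across flats (35 corners). Shank 20 diameter, bare from x = -23 to 15: grip it there, closing across it. Origin on its axis at mid-length, 15 above what it lies on; x from head to tip. 
- nut_zinc: Bystander, to be left alone. Bright silvery zinc M30 hexagon nut lying flat: 46 mm across flats (53 corners), 24 high, bore 26. Origin at its centre, 12 above what it lies on; z along the bore. A pair of flats faces along x, others every 60 degrees from there. 
- box_red: Red open stock box of card, brown floor inside, fixed. Outside 158 (x) by 120 (y) by 28 mm high, walls 4, floor 3 thick, inside 150 by 112. Origin: centre of its underside, on the bench; x along the long side, z up. In a row of four in any order, each turned up to 5 degrees. Place of the long black bolt, which fits lengthwise (along x).
- box_yellow: Yellow open stock box of card, brown floor inside, fixed. Outside 158 (x) by 120 (y) by 28 mm high, walls 4, floor 3 thick, inside 150 by 112. Origin: centre of its underside, on the bench; x along the long side, z up. In a row of four in any order, each turned up to 5 degrees. Place of the short black bolt.
- box_green: Green open stock box of card, brown floor inside, fixed. Outside 158 (x) by 120 (y) by 28 mm high, walls 4, floor 3 thick, inside 150 by 112. Origin: centre of its underside, on the bench; x along the long side, z up. In a row of four in any order, each turned up to 5 degrees. Place of the black nut.
- box_white: White open stock box of card, brown floor inside, fixed. Outside 158 (x) by 120 (y) by 28 mm high, walls 4, floor 3 thick, inside 150 by 112. Origin: centre of its underside, on the bench; x along the long side, z up. In a row of four in any order, each turned up to 5 degrees. Place of the black bush.
Things that resemble listed ones, but are neither listed nor needed, are in the scene too. What is shaped like the bush_black but blue is not meant. Leave any purple look-alike of the nut_black alone.

How it is judged:
By the outcome, as a careful person would: the job done as asked, in the order asked, and still so for the second after the job is handed in, with the robot touching nothing.
It also fails if it takes over 104 s, if anything falls off the work surface, if the arm or the gripper's body presses on something with over 40 N, if the wrist force passes 120 N, or if a joint passes its speed limit or range.

## Working session

There is one attempt and no reset: what is moved stays moved. The work goes in short steps, Python scripts to look and compute and a shell command to move; the robot and the scene stay as the last step left them, time stands still between calls to the robot, and variables do not carry over. Pictures are saved under pics/ and viewed, and the job is handed in when it is done.

```bash
ls; mkdir -p pics
python3 - <<'E'
from rig import *
import cv2
s=read_state();print(s)
for c in ("top","side","wrist"):
    p,d=capture(c); cv2.imwrite(f"pics/{c}0.png",cv2.cvtColor(p,cv2.COLOR_RGB2BGR)); print(c,camera_info(c))
    import numpy as np; np.save(f"pics/{c}0d.npy",d)
E
```

```text
pics
{'time_s': 0.0, 'joint_positions': array([-8.62015863e+01,  3.02804310e+01,  8.21560592e+01, -4.03757840e-04,
        6.76893877e+01, -1.02271405e+01]), 'qvel': array([-0.01960846, -0.03749001, -0.10884334,  0.10503132, -0.01923648,
        0.0081145 ]), 'tau': array([ 2.37195854e-03, -4.40039170e+01, -1.76592010e+01,  6.33570878e-02,
        5.81863336e-02, -1.62264178e-04]), 'position': array([ 0.15145348, -0.60565894,  0.2405577 ]), 'tcp_rot': array([[ 2.42357066e-01, -9.70187111e-01, -1.52046905e-04],
       [-9.70184711e-01, -2.42356810e-01,  2.19172379e-03],
       [-2.16323178e-03, -3.83666165e-04, -9.99997587e-01]]), 'force': array([ 0.33640054, -0.61857808,  0.05218599]), 'moment': array([-0.01246003, -0.03785289, -0.0458041 ]), 'opening': 0.999332274647454}
top {'vfov': 50.09294200162518, 'cx': 250.09746908581155, 'cy': 192.53814610940884, 'R': array([[-1.31794262e-03, -9.99937178e-01,  1.11312198e-02],
       [-9.88535700e-01, -3.77858128e-04, -1.50986843e-01],
       [ 1.50981563e-01, -1.12026001e-02, -9.88473100e-01]]), 't': array([9.86603629e-04, 4.71770837e-01, 1.24707008e+00])}
side {'vfov': 55.212764606630756, 'cx': 258.62309799367193, 'cy': 188.71600195192028, 'R': array([[-0.99383799, -0.10942859, -0.01764775],
       [-0.06900677,  0.73543336, -0.67407407],
       [ 0.08674172, -0.6687026 , -0.73845292]]), 't': array([0.46012915, 0.05300703, 0.85123923])}
wrist {'vfov': 65.79371322095196, 'cx': 259.77658490646775, 'cy': 192.2297895432073, 'tool_from_camera': array([[ 9.99999469e-01,  5.42240567e-04,  8.76860352e-04,
         7.01658791e-04],
       [-7.78242816e-04,  9.54858826e-01,  2.97058945e-01,
        -8.15112721e-02],
       [-6.76200436e-04, -2.97059469e-01,  9.54858741e-01,
        -1.42099514e-01],
       [ 0.00000000e+00,  0.00000000e+00,  0.00000000e+00,
         1.00000000e+00]])}
```

View pics/top0.png

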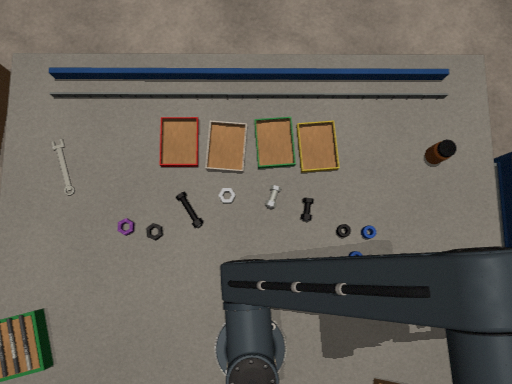

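View pics/side0.png

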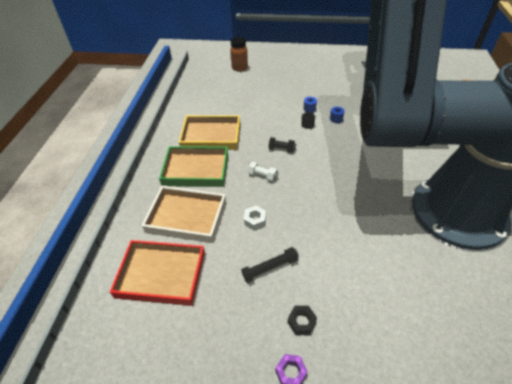

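View pics/wrist0.png

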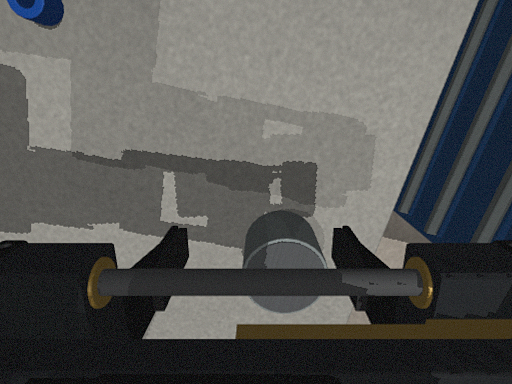

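Top view shows everything needed: boxes at rows about 140 (red x≈180, white 227, green 275, yellow 318), long bolt (190,210), short bolt (307,209), black nut (155,232), black bush (343,231) with blue ones beside it. I'll measure them now.

```bash
cat > h.py <<'E'
import numpy as np, cv2
from rig import *
def K(ci,H=384):
    return H/2/np.tan(np.radians(ci['vfov']/2))
def world(cam,d,state=None):
    ci=camera_info(cam);f=K(ci)
    v,u=np.mgrid[0:d.shape[0],0:d.shape[1]]
    P=np.stack([(u-ci['cx'])/f*d,(v-ci['cy'])/f*d,d],-1)
    if 'R' in ci: return (P-ci['t'])@ci['R']
    T=ci['tool_from_camera'];P=P@T[:3,:3].T+T[:3,3]
    return P@state['tcp_rot'].T+state['position']
def ray(cam,uv,z,state=None):
    ci=camera_info(cam);f=K(ci);uv=np.atleast_2d(uv).astype(float)
    D=np.c_[(uv[:,0]-ci['cx'])/f,(uv[:,1]-ci['cy'])/f,np.ones(len(uv))]
    if 'R' in ci: D=D@ci['R'];C=-ci['R'].T@ci['t']
    else:
        T=ci['tool_from_camera'];D=D@T[:3,:3].T@state['tcp_rot'].T;C=state['tcp_rot']@T[:3,3]+state['position']
    return C+D*((z-C[2])/D[:,2])[:,None]
E
python3 - <<'E'
from h import *
for cam in("top","side"):
    d=np.load(f"pics/{cam}0d.npy");P=world(cam,d);img=cv2.imread(f"pics/{cam}0.png")
    print(cam)
    for l in("bolt_long","bolt_short","nut_black","bush_black","box_red","box_yellow","box_green","box_white"):
        r=silhouettes(l,cam)
        for k in r[:4]:
            m=k["region"];v,u=np.nonzero(m);Q=P[m&(d>0)]
            z=Q[:,2];c=Q.mean(0);e=np.linalg.eigh(np.cov(Q[:,:2].T));a=np.degrees(np.arctan2(*e[1][::-1,1]))
            print(l,round(k["score"],2),"px",u.mean().round(),v.mean().round(),m.sum(),"mean",c.round(4),"ext",np.ptp(Q,0).round(3),"ang",round(a,1),"bgr",img[m].mean(0).round(), "z",np.percentile(z,[5,50,95]).round(3))
E
```

```text
top
bolt_long 0.85 px 189.0 208.0 272 mean [0.423  0.1907 0.0234] ext [0.109 0.083 0.04 ] ang -146.9 bgr [29. 31. 33.] z [0.016 0.024 0.031]
bolt_short 0.73 px 307.0 209.0 182 mean [ 0.4202 -0.1783  0.0228] ext [0.069 0.039 0.039] ang 169.1 bgr [32. 34. 36.] z [0.011 0.023 0.031]
nut_black 0.7 px 126.0 226.0 185 mean [0.3694 0.3868 0.0184] ext [0.048 0.047 0.033] ang 67.9 bgr [100.  56.  94.] z [-0.     0.022  0.027]
nut_black 0.66 px 154.0 231.0 166 mean [0.3531 0.2982 0.0203] ext [0.049 0.046 0.035] ang 82.6 bgr [41. 43. 46.] z [0.006 0.022 0.026]
nut_black 0.48 px 179.0 142.0 1767 mean [0.6424 0.2307 0.0054] ext [0.157 0.118 0.039] ang -175.2 bgr [ 63.  96. 141.] z [-0.002  0.003  0.026]
bush_black 0.67 px 368.0 231.0 172 mean [ 0.3513 -0.3679  0.0226] ext [0.042 0.04  0.047] ang 106.1 bgr [106.  65.  45.] z [-0.002  0.029  0.036]
bush_black 0.54 px 356.0 253.0 34 mean [ 0.2834 -0.3234  0.0299] ext [0.009 0.026 0.027] ang 87.8 bgr [111.  61.  35.] z [0.022 0.031 0.035]
box_red 0.81 px 179.0 142.0 2047 mean [0.6422 0.2306 0.0062] ext [0.177 0.137 0.043] ang -176.4 bgr [ 63.  93. 13
[... 1723 characters left out ...]
black 0.43 px 210.0 131.0 1838 mean [ 0.6263 -0.2273  0.0132] ext [0.179 0.141 0.032] ang 173.0 bgr [ 97. 153. 184.] z [0.003 0.007 0.03 ]
box_yellow 0.65 px 210.0 130.0 1878 mean [ 0.6263 -0.2285  0.013 ] ext [0.176 0.183 0.035] ang 167.0 bgr [ 98. 154. 184.] z [0.003 0.007 0.03 ]
box_green 0.74 px 301.0 320.0 661 mean [0.3513 0.3012 0.0194] ext [0.054 0.056 0.03 ] ang 69.8 bgr [68. 73. 72.] z [0.002 0.024 0.027]
box_green 0.7 px 195.0 166.0 2621 mean [ 0.6385 -0.0823  0.012 ] ext [0.173 0.153 0.035] ang -177.5 bgr [ 93. 140. 151.] z [0.003 0.007 0.03 ]
box_white 0.75 px 185.0 214.0 3537 mean [0.6253 0.0746 0.0111] ext [0.176 0.158 0.033] ang 173.7 bgr [123. 163. 189.] z [0.003 0.006 0.03 ]
```

```bash
cat > go.py <<'E'
import sys
from h import *
s=read_state();R=s['tcp_rot'];p=s['position']
th=np.degrees(np.arctan2(R[1,0],R[0,0]))
print("t",round(s['time_s'],2),"pos",p.round(4),"th",round(th,1),"op",round(s['opening'],3),"j6",s['joint_positions'][5].round(1),"F",s['force'].round(1))
for a in sys.argv[1:]:
    x,y,z,t=[float(k) for k in a.split(',')]
    D=R.T@(np.array([x,y,z])-p); tt=-((t-th+180)%360-180)
    print(a,"-> shift",D.round(4),"turn z",round(tt,1))
E
python3 go.py 0.40,-0.3,0.2,-57 0.42,0.19,0.16,-57
```

```text
t 0.95 pos [ 0.1515 -0.6063  0.2416] th -76.0 op 1.002 j6 -10.2 F [ 0.1 -0.1 -0.8]
0.40,-0.3,0.2,-57 -> shift [-0.237  -0.3153  0.0415] turn z -19.0
0.42,0.19,0.16,-57 -> shift [-0.7075 -0.4535  0.0815] turn z -19.0
```

```bash
python3 -m jog '-0.237 -0.315 0 0 0 0 1;-0.237 -0.315 0.04 0 0 0 1;-0.237 -0.315 0.04 0 0 0 1;-0.237 -0.315 0.04 0 0 0 1;-0.237 -0.315 0.04 0 0 -10 1;-0.237 -0.315 0.04 0 0 -19 1;-0.237 -0.315 0.04 0 0 -19 1;-0.3 -0.335 0.04 0 0 -19 1'; python3 go.py 0.42,0.19,0.16,-57
```

```text
time_s: 1.95
position: [0.4062, -0.2393, 0.2019]
tcp_rot: [[0.544, -0.839, 0.004], [-0.839, -0.544, -0.004], [0.005, -0.001, -1.0]]
force: [-0.4, 0.5, 0.6]
opening: 1.001
t 1.95 pos [ 0.4062 -0.2393  0.2019] th -57.1 op 1.001 j6 12.9 F [-0.4  0.5  0.6]
0.42,0.19,0.16,-57 -> shift [-0.353  -0.245   0.0403] turn z -0.1
```

```bash
python3 -m jog '-0.353 -0.245 0.04 0 0 0 1;-0.353 -0.245 0.04 0 0 0 1;-0.353 -0.245 0.04 0 0 0 1;-0.353 -0.245 0.04 0 0 0 1;-0.353 -0.245 0.04 0 0 0 1;-0.353 -0.245 0.04 0 0 0 1;-0.353 -0.245 0.04 0 0 0 1;-0.353 -0.245 0.04 0 0 0 1'
cat > look.py <<'E'
import sys
from h import *
n=sys.argv[1]
s=read_state();p,d=capture("wrist");cv2.imwrite(f"pics/{n}.png",cv2.cvtColor(p,cv2.COLOR_RGB2BGR))
P=world("wrist",d,s)
print("t",s['time_s'],"pos",s['position'].round(4))
np.savez(f"pics/{n}.npz",P=P,d=d,p=p)
g=cv2.cvtColor(p,cv2.COLOR_RGB2GRAY);hsv=cv2.cvtColor(p,cv2.COLOR_RGB2HSV)
m=((g<75)&(P[...,2]>0.004)&(P[...,2]<0.045)&(d>0.17)).astype(np.uint8)
k,lab,st,c=cv2.connectedComponentsWithStats(m)
for i in range(1,k):
    if st[i,4]<300: continue
    M=lab==i;Q=P[M];top=np.percentile(Q[:,2],90)
    v,u=np.nonzero(M);W=ray("wrist",np.c_[u,v],float(sys.argv[2]) if len(sys.argv)>2 else 0.02,s)
    rc=cv2.minAreaRect((W[:,:2]*1000).astype(np.float32))
    e=np.linalg.eigh(np.cov(W[:,:2].T));a=np.degrees(np.arctan2(*e[1][::-1,1]))
    T=Q[Q[:,2]>top-0.006]; rt=cv2.minAreaRect((T[:,:2]*1000).astype(np.float32))
    print("px",c[i].round(),st[i],"ztop",top.round(4),"ang",round(a,1),"ray rect",np.round(rc[0],1),np.round(rc[1],1),round(rc[2],1),"| top pts rect",np.round(rt[0],1),np.round(rt[1],1),round(rt[2],1),"meantop",T.mean(0).round(4), "sat",hsv[M][:,1].mean().round())
E
python3 look.py w1
```

```text
time_s: 2.95
position: [0.4164, 0.1953, 0.1615]
tcp_rot: [[0.551, -0.835, 0.001], [-0.835, -0.551, 0.001], [0.0, -0.001, -1.0]]
force: [0.1, -0.3, 0.1]
opening: 1.005
t 2.95 pos [0.4164 0.1953 0.1615]
px [326.  35.] [275   0 103  73 962] ztop 0.0256 ang 90.5 ray rect [560.6 220. ] [  6.6 105.6] 0.3 | top pts rect [561.7 217.6] [ 1.1 98.7] 0.3 meantop [0.5617 0.2182 0.0238] sat 211.0
px [399.  29.] [374   0  50  63 504] ztop 0.0262 ang 179.4 ray rect [597.2 172.5] [ 6.9 57.7] 89.3 | top pts rect [595.5 171.4] [ 1.6 56.9] 90.0 meantop [0.5999 0.1716 0.0243] sat 138.0
px [ 81. 116.] [ 48  92  47  52 556] ztop 0.0214 ang -143.8 ray rect [380.2 374.7] [49.7 29.5] 50.5 | top pts rect [377.7 376.7] [48. 21.] 49.1 meantop [0.3792 0.3726 0.0193] sat 149.0
px [436. 141.] [387  98  91  79 362] ztop 0.025 ang 85.3 ray rect [545.4  82.5] [121.6   5.7] 85.6 | top pts rect [546.8  82.7] [118.4   1.1] 85.5 meantop [0.5468 0.0835 0.0228] sat 23.0
px [ 50. 118.] [ 39 103  28  31 428] ztop 0.0219 ang -143.7 ray rect [364.2 392.1] [27.4 22.4] 35.3 | top pts rect [365.2 390.8] [27.3 23.3] 35.7 meantop [0.3616 0.3957 0.0199] sat 146.0
px [494. 148.] [472 122  40  50 680] ztop 0.0226 ang 178.1 ray rect [573.2  27.3] [17.  47.5] 85.7 | top pts rect [569.2  24.4] [ 3.4 42.7] 83.3 meantop [0.5691 0.0242 0.0211] sat 114.0
px [266. 182.] [ 249  124   37  120 2798] ztop 0.029 ang -147.7 ray rect [419.  188.6] [123.   33.9] 32.9 | top pts rect [419.4 189.2] [120.3  24.4] 32.5 meantop [0.4227 0.1914 0.0261] sat 64.0
px [138. 180.] [ 110  156   58   50 1818] ztop 0.0236 ang 156.0 ray rect [354.5 297.3] [49.  57.6] 35.9 | top pts rect [352.9 298.1] [45.6 51.7] 36.3 meantop [0.3538 0.2984 0.0226] sat 53.0
```

View pics/w1.png

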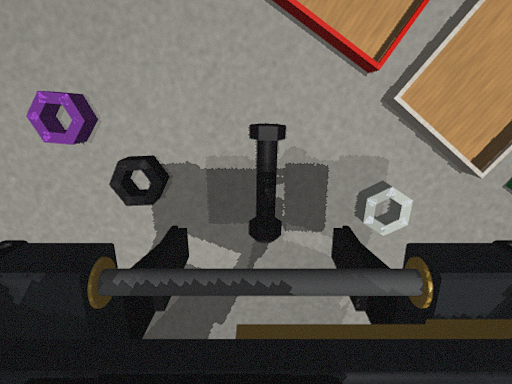

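Wrist picture: the long bolt stands upright at cols 249–286, rows 124–243, almost centred between the jaws. Black nut is at (139,180), zinc nut at (385,208), both clear.

```bash
python3 go.py 0.419,0.189,0.022,-57.5
```

```text
t 3.0 pos [0.4163 0.1934 0.1615] th -56.7 op 1.0 j6 67.6 F [ 0.6 -1.1 -0.5]
0.419,0.189,0.022,-57.5 -> shift [0.0051 0.0002 0.1395] turn z 0.8
```

```bash
python3 -m jog '0.005 0 0.05 0 0 0.8 0.7;0.005 0 0.1 0 0 0.8 0.7;0.005 0 0.132 0 0 0.8 0.7;0.005 0 0.139 0 0 0.8 0.7;0.005 0 0.139 0 0 0.8 0.7'; python3 -m jog '0 0 0 0 0 0 0;0 0 0 0 0 0 0;0 0 0 0 0 0 0;0 0 0 0 0 0 0'
```

```text
time_s: 3.62
position: [0.4198, 0.1867, 0.0229]
tcp_rot: [[0.532, -0.847, -0.0], [-0.847, -0.532, -0.0], [0.0, 0.0, -1.0]]
force: [0.6, -0.3, 0.2]
opening: 0.701
time_s: 4.12
position: [0.4195, 0.1878, 0.0229]
tcp_rot: [[0.534, -0.846, 0.001], [-0.846, -0.534, 0.0], [0.0, -0.001, -1.0]]
force: [-0.2, 0.3, 0.1]
opening: 0.328
```

Run:
```python
# boxes: fit rectangle in top view to rim mask per colour & floor centre
from h import *
img=cv2.imread("pics/top0.png");hsv=cv2.cvtColor(img,cv2.COLOR_BGR2HSV);d=np.load("pics/top0d.npy");P=world("top",d)
# brown floor region: ray at z=0.003
for n,(u,v) in dict(red=(179,142),white=(227,146),green=(275,143),yellow=(318,146)).items():
    for lo,z,nm in((0.018,0.028,"rim"),):
        sub=np.zeros(d.shape,bool);sub[v-32:v+32,u-24:u+24]=1
        m=sub&(P[...,2]>lo)&(d>0)
        Q=P[m];
        r=cv2.minAreaRect((Q[:,:2]*1000).astype(np.float32))
        q=np.percentile(Q,[2,98],axis=0)
        print(n,nm,m.sum(),np.round(r[0],1),np.round(r[1],1),round(r[2],2),"mid",((q[0]+q[1])/2).round(4))
    m=sub&(hsv[...,0]>8)&(hsv[...,0]<22)&(hsv[...,1]>60)&(P[...,2]<0.012)
    k,l,st,c=cv2.connectedComponentsWithStats(m.astype(np.uint8));i=1+np.argmax(st[1:,4]);vv,uu=np.nonzero(l==i)
    W=ray("top",np.c_[uu,vv],0.003);r=cv2.minAreaRect((W[:,:2]*1000).astype(np.float32));print("   floor",np.round(r[0],1),np.round(r[1],1),round(r[2],2),"mean",W.mean(0).round(4))
```

```text
red rim 307 [641.6 229. ] [159.5 121.5] 0.2 mid [0.6411 0.2285 0.0256]
   floor [647.3 232.2] [148.  110.2] 0.07 mean [0.6452 0.2318 0.003 ]
white rim 294 [626.7  76.7] [120.1 160.1] 85.5 mid [0.6257 0.077  0.0251]
   floor [630.7  77.1] [111.4 147.8] 85.56 mean [0.6298 0.0773 0.003 ]
green rim 314 [641.4 -88.2] [160.6 139.5] 3.87 mid [ 0.6399 -0.0849  0.025 ]
   floor [645.3 -79.1] [146.7 109.1] 4.39 mean [ 0.6443 -0.0791  0.003 ]
yellow rim 340 [ 626.8 -206.9] [160.4 143.1] 3.85 mid [ 0.627  -0.2101  0.0252]
   floor [ 631.9 -220.6] [148.8 110.4] 4.69 mean [ 0.6308 -0.2203  0.003 ]
```

```bash
python3 -m jog '0 0 0 0 0 0 0;0 0 0 0 0 0 0;0 0 0 0 0 0 0'; python3 go.py 0.642,0.23,0.11,-90
```

```text
time_s: 4.5
position: [0.4191, 0.1879, 0.0227]
tcp_rot: [[0.533, -0.846, -0.0], [-0.846, -0.533, 0.0], [-0.0, 0.0, -1.0]]
force: [-1.8, 3.1, 5.0]
opening: 0.221
t 4.5 pos [0.4191 0.1879 0.0227] th -57.8 op 0.221 j6 67.9 F [-1.8  3.1  5. ]
0.642,0.23,0.11,-90 -> shift [ 0.0832 -0.2111 -0.0873] turn z 32.2
```

Gripped (opening 0.221 ≈ 19 mm). Lift, carry to the red box.

```bash
python3 -m jog '0 0 -0.03 0 0 0 0;0 0 -0.08 0 0 0 0;0.02 -0.05 -0.087 0 0 8 0;0.042 -0.105 -0.087 0 0 16 0;0.062 -0.158 -0.087 0 0 24 0;0.083 -0.211 -0.087 0 0 32 0;0.083 -0.211 -0.087 0 0 32 0;0.083 -0.211 -0.087 0 0 32 0'; python3 go.py 0.642,0.23,0.027,-90; python3 look.py w2
python3 - <<'E'
from h import *
p,d=capture("top");cv2.imwrite("pics/top2.png",cv2.cvtColor(p,cv2.COLOR_RGB2BGR))
E
```

```text
time_s: 5.5
position: [0.6401, 0.2292, 0.1073]
tcp_rot: [[0.004, -1.0, -0.005], [-1.0, -0.004, -0.001], [0.001, 0.005, -1.0]]
force: [-0.5, -0.5, -4.8]
opening: 0.22
t 5.5 pos [0.6401 0.2292 0.1073] th -89.8 op 0.22 j6 100.1 F [-0.5 -0.5 -4.8]
0.642,0.23,0.027,-90 -> shift [-0.0009 -0.0023  0.0803] turn z 0.2
t 5.5 pos [0.6401 0.2292 0.1073]
px [191. 186.] [ 183  108   17  135 1051] ztop 0.0271 ang 178.5 ray rect [660.3 284.2] [110.2   9.6] 0.1 | top pts rect [661.  284.9] [  4.6 109.1] 89.7 meantop [0.6447 0.2844 0.0256] sat 158.0
px [330. 179.] [ 321  109   18  134 1090] ztop 0.0269 ang -179.0 ray rect [660.4 170.9] [109.6  10.3] 0.0 | top pts rect [661.5 170. ] [107.8   5.1] 0.4 meantop [0.6552 0.1711 0.0252] sat 144.0
px [499. 221.] [ 475  168   37  101 1157] ztop 0.0189 ang 176.6 ray rect [625.3  24.2] [22.5 90.6] 86.1 | top pts rect [616.9  20.5] [ 3.1 62.8] 85.3 meantop [0.6226 0.0201 0.0173] sat 119.0
```

View pics/w2.png

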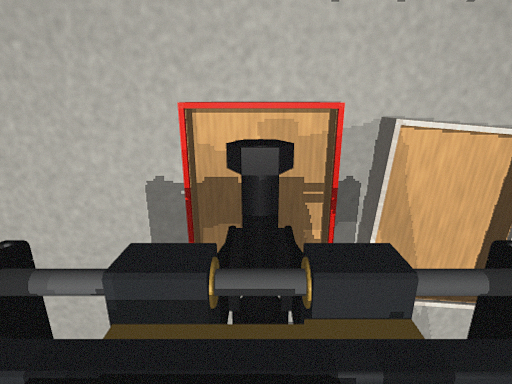

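View pics/top2.png

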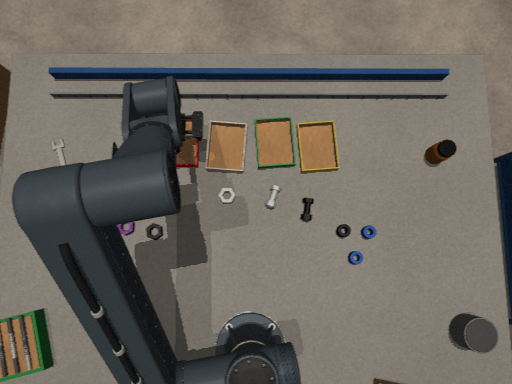

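The wrist view shows the bolt level in the jaws over the red box (head at (260,155)), centred between the walls (cols 185 and 335). Lower it.

```bash
python3 -m jog '0 -0.002 0.04 0 0 0 0;0 -0.002 0.07 0 0 0 0;0 -0.002 0.08 0 0 0 0;0 -0.002 0.08 0 0 0 0;0 -0.002 0.081 0 0 0 0;0 -0.002 0.081 0 0 0 0'; python3 go.py 0.642,0.23,0.0260,-90
```

```text
time_s: 6.35
position: [0.645, 0.2301, 0.03]
tcp_rot: [[0.004, -1.0, 0.003], [-1.0, -0.004, 0.0], [-0.0, -0.003, -1.0]]
force: [-0.1, -0.0, -4.5]
opening: 0.22
t 6.35 pos [0.645  0.2301 0.03  ] th -89.8 op 0.22 j6 100.1 F [-0.1 -0.  -4.5]
0.642,0.23,0.0260,-90 -> shift [0.0001 0.003  0.004 ] turn z 0.2
```

```bash
python3 -m jog '0 0.002 0.0025 0 0 0 0;0 0.002 0.0042 0 0 0 0;0 0.002 0.0042 0 0 0 0'; python3 -m jog '0 0 0 0 0 0 0.3;0 0 0 0 0 0 0.5;0 0 0 0 0 0 0.5;0 0 0 0 0 0 0.5'
```

```text
time_s: 6.72
position: [0.642, 0.23, 0.0258]
tcp_rot: [[0.004, -1.0, 0.0], [-1.0, -0.004, 0.0], [-0.0, -0.0, -1.0]]
force: [-3.3, -0.4, 5.4]
opening: 0.223
time_s: 7.22
position: [0.6422, 0.2299, 0.0242]
tcp_rot: [[0.004, -1.0, 0.0], [-1.0, -0.004, 0.0], [-0.0, -0.0, -1.0]]
force: [-0.7, -0.2, -0.9]
opening: 0.483
```

```bash
python3 -m jog '0 0 -0.05 0 0 0 0.5;0 0 -0.1 0 0 0 0.7;0 0 -0.12 0 0 0 0.7;0 0 -0.12 0 0 0 0.7'; python3 look.py w3; python3 go.py 0.42,-0.177,0.16,-98
```

```text
time_s: 7.72
position: [0.6429, 0.2301, 0.1458]
tcp_rot: [[0.004, -1.0, 0.003], [-1.0, -0.004, 0.001], [-0.001, -0.003, -1.0]]
force: [-0.4, 0.1, -0.5]
opening: 0.684
t 7.725 pos [0.6429 0.2301 0.1458]
px [257.   7.] [   0    1  512   14 4902] ztop 0.0267 ang 90.1 ray rect [794.9 233. ] [  8.1 406.4] 0.0 | top pts rect [795.9 232.8] [  2.7 401. ] 0.1 meantop [0.7963 0.2317 0.025 ] sat 22.0
px [322. 175.] [315 111  13 117 843] ztop 0.0273 ang -178.4 ray rect [661.2 170.8] [109.8   9.4] 0.3 | top pts rect [662.2 170.2] [108.2   5. ] 0.4 meantop [0.6528 0.1708 0.0256] sat 150.0
px [201. 180.] [196 112  12 116 762] ztop 0.0272 ang 178.6 ray rect [660.2 284.5] [108.9   8.9] 0.1 | top pts rect [660.9 285.3] [107.9   5. ] 0.5 meantop [0.6443 0.2846 0.0257] sat 159.0
px [260. 187.] [ 241  125   39  127 3140] ztop 0.0319 ang -179.8 ray rect [641.8 228.9] [124.   33.8] 0.2 | top pts rect [643.3 228.8] [119.4  25.2] 0.0 meantop [0.6468 0.2292 0.029 ] sat 67.0
px [478. 192.] [ 454  135   49  121 1779] ztop 0.0215 ang 176.4 ray rect [636.3  22.6] [ 18.8 119. ] 85.8 | top pts rect [637.6  19.1] [  3.1 116.3] 85.9 meantop [0.6384 0.0189 0.0195] sat 119.0
px [508. 219.] [500 182  12  59 376] ztop 0.0135 ang -170.3 ray rect [621.7  -8.2] [61.5 10.6] 14.2 | top pts rect [611.3 -22.3] [48.5  3.4] 2.5 meantop [ 0.6054 -0.0225  0.011 ] sat 171.0
px [259. 262.] [ 208  255  104   14 1319] ztop 0.0266 ang 90.3 ray rect [567.9 229.1] [ 14.9 105.6] 0.3 | top pts rect [565.6 229. ] [  3.6 102.8] 0.1 meantop [0.5656 0.2294 0.0247] sat 146.0
t 7.78 pos [0.6416 0.2298 0.1439] th -89.8 op 0.693 j6 100.1 F [-0.2 -0.1 -0.3]
0.42,-0.177,0.16,-98 -> shift [ 0.4059  0.2232 -0.0159] turn z 8.2
```

View pics/w3.png

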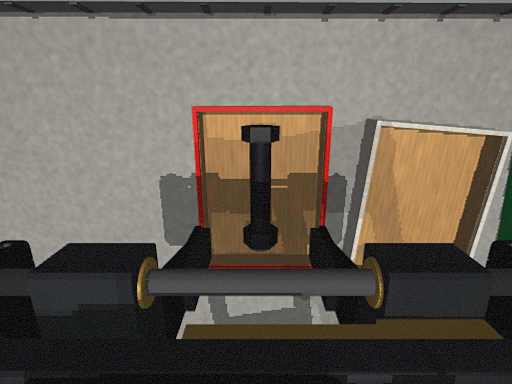

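Long bolt lies centred in the red box (cols 241–280, rows 125–250), top at 32 mm as expected. On to the short bolt.

```bash
python3 -m jog '0.406 0.223 -0.016 0 0 8 1;0.406 0.223 -0.016 0 0 8 1;0.406 0.223 -0.016 0 0 8 1;0.406 0.223 -0.016 0 0 8 1;0.406 0.223 -0.016 0 0 8 1;0.406 0.223 -0.016 0 0 8 0.7;0.406 0.223 -0.016 0 0 8 0.7;0.406 0.223 -0.016 0 0 8 0.7'; python3 -m jog '0 0 0 0 0 0 0.7;0 0 0 0 0 0 0.7'; python3 look.py w4; python3 go.py
```

```text
time_s: 8.78
position: [0.418, -0.1786, 0.1586]
tcp_rot: [[-0.139, -0.99, -0.004], [-0.99, 0.139, 0.003], [-0.002, 0.004, -1.0]]
force: [-0.2, 0.3, 0.4]
opening: 0.756
time_s: 9.02
position: [0.4201, -0.1759, 0.1592]
tcp_rot: [[-0.135, -0.991, -0.002], [-0.991, 0.135, 0.002], [-0.002, 0.003, -1.0]]
force: [-1.0, 1.0, -1.5]
opening: 0.703
t 9.025 pos [ 0.4201 -0.1759  0.1592]
px [63. 25.] [ 46   0  33  53 713] ztop 0.0245 ang -174.3 ray rect [582.7 -31.2] [40.7 13.3] 4.4 | top pts rect [581.7 -28.7] [41.2  2.6] 4.0 meantop [ 0.5828 -0.0285  0.0226] sat 134.0
px [142.  42.] [  66    0  138   63 1013] ztop 0.0247 ang 96.5 ray rect [560.  -88.4] [ 24.3 124.4] 13.6 | top pts rect [560.9 -89. ] [ 21.6 120. ] 14.6 meantop [ 0.5612 -0.0902  0.0229] sat 177.0
px [10. 42.] [  0  17  23  54 384] ztop 0.0246 ang 170.0 ray rect [574.7  16.1] [15.3 41.2] 83.3 | top pts rect [574.7  19.5] [ 3.2 41.4] 85.4 meantop [0.5739 0.0195 0.0224] sat 23.0
px [297.  38.] [228  19 140  37 561] ztop 0.0236 ang 94.6 ray rect [ 546.6 -225.7] [  3.2 120.3] 4.6 | top pts rect [ 547.3 -225.1] [  0.6 119.3] 4.5 meanto
[... 198 characters left out ...]
p [ 0.423  -0.181   0.0271] sat 65.0
px [446. 219.] [429 204  56  39 772] ztop 0.0313 ang 118.0 ray rect [ 357.7 -369. ] [42.2 51.2] 17.4 | top pts rect [ 357.6 -367.9] [23.7 39.3] 19.8 meantop [ 0.3598 -0.3614  0.0296] sat 195.0
px [378. 228.] [ 356  209   48   38 1259] ztop 0.0333 ang 61.6 ray rect [ 360.4 -293.1] [48.4 40.5] 89.4 | top pts rect [ 360.3 -292.5] [39.3 27.2] 85.9 meantop [ 0.362  -0.2918  0.0322] sat 65.0
px [465. 232.] [454 222  23  20 340] ztop 0.0323 ang 111.4 ray rect [ 343.3 -380.1] [22.5 21.5] 82.3 | top pts rect [ 349.6 -372.2] [21.2 21.2] 42.1 meantop [ 0.3468 -0.3767  0.0304] sat 194.0
t 9.07 pos [ 0.4204 -0.1757  0.1595] th -97.7 op 0.707 j6 60.9 F [ 0.8 -0.1  0.2]
```

View pics/w4.png

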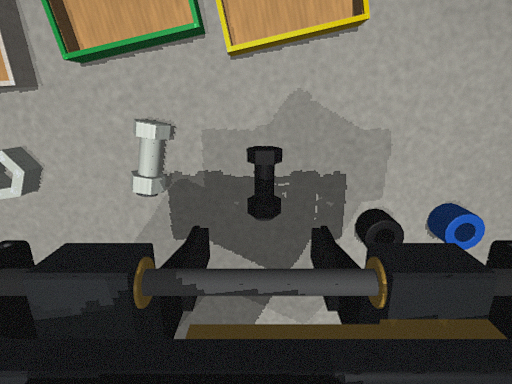

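```bash
python3 - <<'E'
from h import *
z=np.load("pics/w4.npz");P,p=z['P'],z['p'];g=cv2.cvtColor(p,cv2.COLOR_RGB2GRAY)
Q=P[140:225,240:290].reshape(-1,3);G=g[140:225,240:290].ravel();Q=Q[(G<75)&(Q[:,2]>0.01)]
a=np.radians(172.5);ax=np.array([np.cos(a),np.sin(a)]);n=np.array([-ax[1],ax[0]])
o=(Q[:,:2]-[0.421,-0.181]);s=o@ax*1000;w=o@n*1000
for k in range(-42,42,3):
    m=(s>=k)&(s<k+3)
    if m.sum()>2: print(k,m.sum(),"zmax %.4f w %.1f..%.1f"%(np.percentile(Q[m,2],90),w[m].min(),w[m].max()))
E
python3 go.py 0.421,-0.181,0.022,-97.5
```

```text
-36 182 zmax 0.0293 w -16.3..16.4
-33 109 zmax 0.0296 w -16.4..16.6
-30 107 zmax 0.0297 w -16.5..16.6
-27 104 zmax 0.0295 w -16.5..16.7
-24 60 zmax 0.0294 w -16.6..16.7
-21 53 zmax 0.0243 w -8.7..8.8
-18 60 zmax 0.0241 w -8.7..8.9
-15 57 zmax 0.0241 w -9.8..8.9
-12 56 zmax 0.0239 w -9.8..9.0
-9 64 zmax 0.0240 w -9.9..9.0
-6 60 zmax 0.0240 w -9.9..9.0
-3 54 zmax 0.0239 w -9.9..9.0
0 61 zmax 0.0239 w -9.9..9.1
3 57 zmax 0.0238 w -10.0..9.1
6 57 zmax 0.0238 w -10.0..9.1
9 59 zmax 0.0239 w -10.0..9.2
12 57 zmax 0.0240 w -10.1..9.2
15 180 zmax 0.0292 w -17.3..16.5
18 101 zmax 0.0295 w -17.3..16.5
21 91 zmax 0.0297 w -17.3..16.5
24 96 zmax 0.0293 w -17.4..16.6
27 95 zmax 0.0295 w -17.4..16.6
30 59 zmax 0.0294 w -17.5..16.7
33 23 zmax 0.0243 w -8.1..7.1
36 9 zmax 0.0230 w -10.2..9.3
t 9.07 pos [ 0.4204 -0.1757  0.1595] th -97.7 op 0.707 j6 60.9 F [ 0.8 -0.1  0.2]
0.421,-0.181,0.022,-97.5 -> shift [ 0.0054 -0.0016  0.1375] turn z -0.2
```

Picture: short black bolt at (264,183), its head at the far end (bare shank −22…15 mm along the axis), zinc bolt at (150,157) well clear. Descend.

```bash
python3 -m jog '0.0055 -0.005 0.05 0 0 0 0.6;0.0055 -0.005 0.1 0 0 0 0.6;0.0055 -0.005 0.13 0 0 0 0.5;0.0055 -0.005 0.137 0 0 0 0.5;0.0055 -0.005 0.137 0 0 0 0.5'; python3 -m jog '0 0 0 0 0 0 0.2;0 0 0 0 0 0 0;0 0 0 0 0 0 0;0 0 0 0 0 0 0;0 0 0 0 0 0 0'; python3 go.py 0.629,-0.22,0.11,-86
```

```text
time_s: 9.7
position: [0.4252, -0.1823, 0.0233]
tcp_rot: [[-0.134, -0.991, -0.0], [-0.991, 0.134, 0.0], [-0.0, 0.0, -1.0]]
force: [-0.3, 0.0, 0.4]
opening: 0.505
time_s: 10.32
position: [0.4251, -0.183, 0.0241]
tcp_rot: [[-0.136, -0.991, 0.001], [-0.991, 0.136, -0.0], [0.0, -0.001, -1.0]]
force: [1.2, 3.3, 6.9]
opening: 0.219
t 10.32 pos [ 0.4251 -0.183   0.0241] th -97.8 op 0.219 j6 60.6 F [1.2 3.3 6.9]
0.629,-0.22,0.11,-86 -> shift [ 0.009  -0.2072 -0.0857] turn z -11.8
```

```bash
python3 -m jog '0 0 -0.03 0 0 0 0;0 0 -0.08 0 0 0 0;0.002 -0.05 -0.086 0 0 -4 0;0.004 -0.1 -0.086 0 0 -8 0;0.007 -0.155 -0.086 0 0 -12 0;0.009 -0.207 -0.086 0 0 -12 0;0.009 -0.207 -0.086 0 0 -12 0;0.009 -0.207 -0.086 0 0 -12 0'; python3 -m jog '0 0 0 0 0 0 0;0 0 0 0 0 0 0';python3 look.py w5; python3 go.py 0.629,-0.22,0.0268,-86
```

```text
time_s: 11.32
position: [0.627, -0.2192, 0.108]
tcp_rot: [[0.074, -0.997, -0.004], [-0.997, -0.074, 0.002], [-0.002, 0.004, -1.0]]
force: [-0.2, 0.1, -2.5]
opening: 0.218
time_s: 11.58
position: [0.6276, -0.2198, 0.1093]
tcp_rot: [[0.073, -0.997, -0.001], [-0.997, -0.073, 0.001], [-0.001, 0.001, -1.0]]
force: [-0.1, -0.4, -2.8]
opening: 0.217
t 11.575 pos [ 0.6276 -0.2198  0.1093]
px [161. 160.] [ 148   72   26  171 1639] ztop 0.025 ang -176.3 ray rect [ 654.5 -139.2] [136.2  11. ] 4.1 | top pts rect [ 654.6 -138.1] [135.4   3.7] 4.0 meantop [ 0.6519 -0.1392  0.0231] sat 177.0
px [ 35. 180.] [   0   78  142  187 4591] ztop 0.0239 ang -174.1 ray rect [637.  -75.8] [153.9 114.2] 4.1 | top pts rect [638.5 -78.3] [151.1 110.9] 4.0 meantop [ 0.6272 -0.0385  0.0218] sat 131.0
px [190. 180.] [182 113  16 130 691] ztop 0.0217 ang -176.0 ray rect [ 641.8 -163.1] [107.5   5.8] 4.6 | top pts rect [ 641.5 -162. ] [108.    1.1] 4.5 meantop [ 0.6352 -0.1626  0.0195] sat 125.0
px [325. 176.] [319 112  14 131 776] ztop 0.0235 ang -175.4 ray rect [ 650.3 -272.1] [108.2   5.6] 4.6 | top pts rect [ 650.  -273.1] [108.9   1.2] 4.5 meantop [ 0.653  -0.2728  0.0215] sat 124.0
t 11.62 pos [ 0.6279 -0.2199  0.1094] th -85.8 op 0.216 j6 56.9 F [ 0.8 -0.5 -2.4]
0.629,-0.22,0.0268,-86 -> shift [ 0.0002 -0.0012  0.0826] turn z 0.2
```

View pics/w5.png

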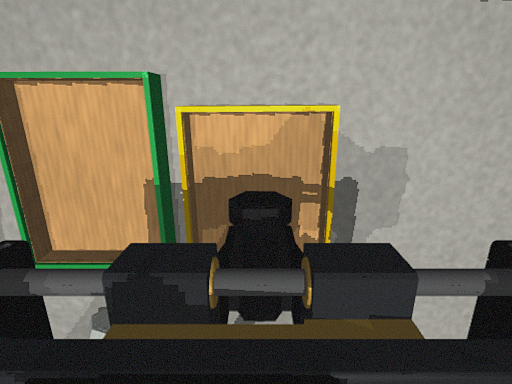

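Short bolt is held centred over the yellow box (head at (260,208), walls at cols 186/330). Lower.

```bash
python3 -m jog '0 0 0.04 0 0 0 0;0 0 0.07 0 0 0 0;0 0 0.08 0 0 0 0;0 0 0.0815 0 0 0 0;0 0 0.0825 0 0 0 0;0 0 0.0825 0 0 0 0;0 0 0.0825 0 0 0 0'; python3 go.py 0.629,-0.22,0.0265,-86
```

```text
time_s: 12.5
position: [0.6292, -0.2202, 0.0276]
tcp_rot: [[0.074, -0.997, 0.001], [-0.997, -0.074, -0.001], [0.001, -0.001, -1.0]]
force: [-0.1, 0.5, -3.0]
opening: 0.227
t 12.5 pos [ 0.6292 -0.2202  0.0276] th -85.8 op 0.227 j6 56.9 F [-0.1  0.5 -3. ]
0.629,-0.22,0.0265,-86 -> shift [-0.0002  0.0002  0.0011] turn z 0.2
```

```bash
python3 -m jog '0 0 0.001 0 0 0 0;0 0 0.0015 0 0 0 0;0 0 0.0015 0 0 0 0'; python3 -m jog '0 0 0 0 0 0 0.3;0 0 0 0 0 0 0.5;0 0 0 0 0 0 0.5;0 0 0 0 0 0 0.5'; python3 -m jog '0 0 -0.05 0 0 0 0.5;0 0 -0.1 0 0 0 0.7;0 0 -0.12 0 0 0 0.7;0 0 -0.12 0 0 0 0.7'; python3 look.py w6; python3 go.py  0.4,0.1,0.16,-57 0.354,0.297,0.16,-57
```

```text
time_s: 12.88
position: [0.6292, -0.2202, 0.0271]
tcp_rot: [[0.074, -0.997, 0.001], [-0.997, -0.074, -0.001], [0.001, -0.001, -1.0]]
force: [-2.0, 1.0, 5.3]
opening: 0.219
time_s: 13.38
position: [0.6288, -0.22, 0.0252]
tcp_rot: [[0.074, -0.997, -0.0], [-0.997, -0.074, 0.0], [-0.0, 0.0, -1.0]]
force: [0.8, -0.3, -0.0]
opening: 0.481
time_s: 13.88
position: [0.63, -0.2206, 0.1475]
tcp_rot: [[0.074, -0.997, 0.004], [-0.997, -0.074, -0.002], [0.003, -0.004, -1.0]]
force: [-0.5, -0.4, 0.2]
opening: 0.681
t 13.875 pos [ 0.63   -0.2206  0.1475]
px [444.   5.] [ 335    0  177   18 1404] ztop 0.0254 ang 91.5 ray rect [ 794.6 -341.5] [  9.3 143.5] 0.6 | top pts rect [ 796.  -366.6] [ 2.7 88.2] 0.3 meantop [ 0.7964 -0.3722  0.0238] sat 22.0
px [ 98. 173.] [  24   80  160  171 4889] ztop 0.0254 ang 49.5 ray rect [637.5 -82.2] [161.  125.6] 4.3 | top pts rect [639.2 -81.6] [157.5 118.2] 4.2 meantop [ 0.635  -0.0764  0.0236] sat 145.0
px [198. 175.] [193 114  11 114 480] ztop 0.0222 ang -176.0 ray rect [ 642.1 -163. ] [107.8   5.4] 4.1 | top pts rect [ 641.1 -162.1] [108.    1.3] 4.4 meantop [ 0.6332 -0.1628  0.0202] sat 127.0
px [315. 172.] [311 114  10 114 528] ztop 0.0239 ang -175.2 ray rect [ 650.2 -272.2] [108.    5.2] 5.1 | top pts rect [ 650.3 -273.1] [108.    1.3] 4.6 meantop [ 0.6479 -0.2732  0.0223] sat 125.0
px [259. 195.] [ 241  157   37   78 2138] ztop 0.0321 ang -176.0 ray rect [ 623.5 -221.7] [77.2 33.5] 4.2 | top pts rect [ 624.1 -221.9] [72.6 24.8] 3.5 meantop [ 0.6263 -0.2213  0.0298] sat 73.0
px [259. 262.] [ 209  256  102   13 1162] ztop 0.0254 ang 94.6 ray rect [ 553.7 -227.4] [ 13.9 103.8] 4.2 | top pts rect [ 551.4 -227.5] [  3.1 103.6] 4.8 meantop [ 0.5516 -0.2269  0.0235] sat 140.0
t 13.93 pos [ 0.6288 -0.22    0.1457] th -85.8 op 0.691 j6 56.9 F [0.2 1.1 0.6]
0.4,0.1,0.16,-57 -> shift [-0.336   0.2046 -0.0147] turn z -28.8
0.354,0.297,0.16,-57 -> shift [-0.5359  0.236  -0.0148] turn z -28.8
```

View pics/w6.png

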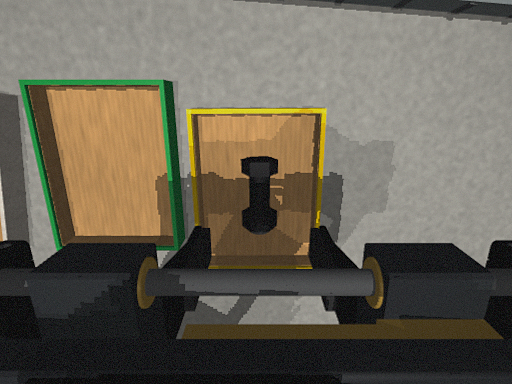

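Short bolt lies flat in the yellow box (241–278, 157–235), top at 32 mm. Next the black nut.

```bash
python3 go.py 0.354,0.297,0.16,-24; python3 -m jog '-0.336 0.148 -0.0148 0 0 -10 1;-0.536 0.236 -0.0148 0 0 -20 1;-0.536 0.236 -0.0148 0 0 -30 1;-0.536 0.236 -0.0148 0 0 -40 1;-0.536 0.236 -0.0148 0 0 -50 1;-0.536 0.236 -0.0148 0 0 -60 1;-0.536 0.236 -0.0148 0 0 -62 1;-0.536 0.236 -0.0148 0 0 -62 1'; python3 go.py 0.354,0.297,0.16,-24
```

```text
t 13.93 pos [ 0.6288 -0.22    0.1457] th -85.8 op 0.691 j6 56.9 F [0.2 1.1 0.6]
0.354,0.297,0.16,-24 -> shift [-0.5359  0.236  -0.0148] turn z -61.8
time_s: 14.92
position: [0.3922, 0.2226, 0.1568]
tcp_rot: [[0.915, -0.404, -0.003], [-0.404, -0.915, -0.001], [-0.002, 0.002, -1.0]]
force: [0.2, 0.5, -0.2]
opening: 1.003
t 14.93 pos [0.3922 0.2226 0.1568] th -23.8 op 1.003 j6 39.1 F [ 0.2  0.5 -0.2]
0.354,0.297,0.16,-24 -> shift [-0.065  -0.0527 -0.0032] turn z 0.2
```

```bash
python3 -m jog '-0.04 -0.032 -0.003 0 0 0 1;-0.06 -0.05 -0.003 0 0 0 1;-0.06 -0.05 -0.003 0 0 0 1'; python3 look.py w7 0.02; python3 go.py
```

```text
time_s: 15.3
position: [0.3575, 0.2921, 0.1598]
tcp_rot: [[0.917, -0.399, -0.003], [-0.399, -0.917, -0.001], [-0.002, 0.002, -1.0]]
force: [0.8, -0.0, 0.1]
opening: 1.002
t 15.3 pos [0.3575 0.2921 0.1598]
px [482. 152.] [ 457   82   55  137 2601] ztop 0.027 ang 87.2 ray rect [571.8 228.2] [130.   48.1] 85.7 | top pts rect [578.2 228. ] [120.1  38.7] 88.5 meantop [0.5656 0.2354 0.0253] sat 208.0
px [504. 148.] [493 131  19  36 479] ztop 0.0255 ang 87.3 ray rect [582.6 231.7] [34.1 16.6] 80.7 | top pts rect [585.7 230.4] [30.7  9.7] 80.8 meantop [0.5851 0.2329 0.0234] sat 75.0
px [252. 181.] [ 229  153   48   56 1581] ztop 0.0238 ang 59.9 ray rect [352.4 298.9] [56.  45.9] 64.7 | top pts rect [352.2 298.6] [52.5 45.8] 65.5 meantop [0.3523 0.2993 0.0229] sat 58.0
t 15.35 pos [0.3583 0.2913 0.1599] th -23.6 op 1.004 j6 48.9 F [0.3 0.  0.6]
```

View pics/w7.png

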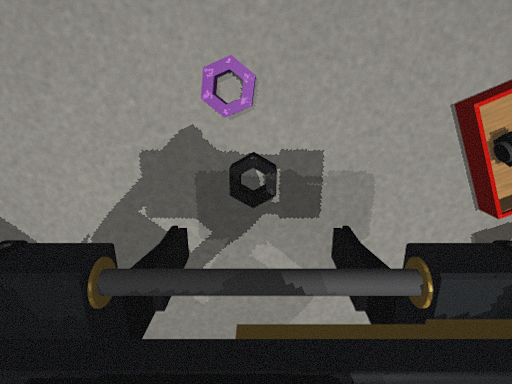

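Black nut at (252,181) with flats facing left/right — aligned with the jaws; the purple one at (228,87) is out of the fingers' way.

```bash
python3 go.py 0.3523,0.2987,0.022,-24.5
```

```text
t 15.35 pos [0.3583 0.2913 0.1599] th -23.6 op 1.004 j6 48.9 F [0.3 0.  0.6]
0.3523,0.2987,0.022,-24.5 -> shift [-0.0082 -0.0047  0.1379] turn z 0.9
```

```bash
python3 -m jog '-0.008 -0.0045 0.05 0 0 0.8 1;-0.008 -0.0045 0.1 0 0 0.8 1;-0.008 -0.0045 0.13 0 0 0.8 1;-0.008 -0.0045 0.1375 0 0 0.8 1;-0.008 -0.0045 0.1375 0 0 0.8 1';  python3 go.py 0.3523,0.2987,0.0215,-24.5
```

```text
time_s: 15.98
position: [0.3543, 0.2979, 0.0234]
tcp_rot: [[0.909, -0.417, -0.001], [-0.417, -0.909, -0.001], [-0.001, 0.001, -1.0]]
force: [-0.0, -0.4, -0.4]
opening: 0.998
t 15.97 pos [0.3543 0.2979 0.0234] th -24.7 op 0.998 j6 50.8 F [-0.  -0.4 -0.4]
0.3523,0.2987,0.0215,-24.5 -> shift [-0.0021  0.0001  0.0019] turn z -0.2
```

```bash
python3 -m jog '-0.0015 0 0.0015 0 0 0 0.7;-0.0015 0 0.0015 0 0 0 0.4;-0.0015 0 0.0015 0 0 0 0.4;-0.0015 0 0.0015 0 0 0 0.3;-0.0015 0 0.0015 0 0 0 0.2;-0.0015 0 0.0015 0 0 0 0.2;-0.0015 0 0.0015 0 0 0 0.2';  python3 go.py 0.643,-0.08,0.11,-55
```

```text
time_s: 16.85
position: [0.3526, 0.2994, 0.0223]
tcp_rot: [[0.909, -0.416, 0.0], [-0.416, -0.909, 0.0], [0.0, -0.0, -1.0]]
force: [0.1, -0.3, 3.6]
opening: 0.526
t 16.85 pos [0.3526 0.2994 0.0223] th -24.6 op 0.526 j6 51.0 F [ 0.1 -0.3  3.6]
0.643,-0.08,0.11,-55 -> shift [ 0.4218  0.2243 -0.0876] turn z 30.4
```

```bash
python3 -m jog '0 0 -0.03 0 0 0 0.2;0 0 -0.08 0 0 0 0.2;0.05 0.027 -0.0876 0 0 -8 0.2;0.1 0.053 -0.0876 0 0 -16 0.2;0.15 0.08 -0.0876 0 0 -24 0.2;0.2 0.106 -0.0876 0 0 -28.6 0.2;0.25 0.133 -0.0876 0 0 -28.6 0.2;0.3 0.16 -0.0876 0 0 -28.6 0.2';  python3 go.py 0.643,-0.08,0.11,4
```

```text
time_s: 17.85
position: [0.5589, 0.0274, 0.1088]
tcp_rot: [[0.998, 0.07, -0.002], [0.07, -0.998, 0.001], [-0.002, -0.001, -1.0]]
force: [1.4, 1.8, -2.5]
opening: 0.527
t 17.85 pos [0.5589 0.0274 0.1088] th 4.0 op 0.527 j6 -12.6 F [ 1.4  1.8 -2.5]
0.643,-0.08,0.11,4 -> shift [ 0.0764  0.1131 -0.0014] turn z 0.0
```

```bash
python3 -m jog '0.028 0.042 0 0 0 0 0.2;0.055 0.083 0 0 0 0 0.2;0.075 0.111 0 0 0 0 0.2;0.075 0.111 0 0 0 0 0.2;0.075 0.111 0 0 0 0 0.2';  python3 look.py w8;  python3 go.py 0.643,-0.08,0.026,4
```

```text
time_s: 18.48
position: [0.6396, -0.0757, 0.1084]
tcp_rot: [[0.998, 0.07, -0.004], [0.07, -0.998, 0.002], [-0.004, -0.002, -1.0]]
force: [-0.5, -0.3, -3.6]
opening: 0.529
t 18.475 pos [ 0.6396 -0.0757  0.1084]
px [146.  29.] [141   0  12  62 472] ztop 0.0193 ang 85.8 ray rect [551.   45.6] [38.7  7. ] 86.1 | top pts rect [548.4  46.5] [39.3  1.5] 85.8 meantop [0.5485 0.0477 0.0172] sat 122.0
px [353.  46.] [340   0  27  93 603] ztop 0.0212 ang 85.7 ray rect [696.7  45. ] [59.9  5.9] 85.5 | top pts rect [697.9  45.4] [60.5  1.4] 85.4 meantop [0.6978 0.0454 0.0194] sat 120.0
px [472. 121.] [ 429    0   83  256 5523] ztop 0.0264 ang 90.3 ray rect [793.6 -15. ] [ 18.8 193.2] 0.1 | top pts rect [795.8 -13.2] [  4.3 189. ] 0.1 meantop [ 0.7964 -0.0043  0.0246] sat 18.0
px [257. 135.] [157 133 205   5 545] ztop 0.0228 ang -175.6 ray rect [634.4 -20.3] [156.7   2.4] 4.5 | top pts rect [634.6 -20.8] [156.2   0.4] 4.3 meantop [ 0.6355 -0.0207  0.0206] sat 180.0
px [169. 201.] [ 158  143   26  123 1218] ztop 0.0273 ang 94.3 ray rect [564.4 -85.2] [ 13.1 107.2] 5.7 | top pts rect [562. -73.] [ 4.8 84.2] 4.2 meantop [ 0.5629 -0.0785  0.0259] sat 142.0
px [350. 196.] [340 142  20 120 947] ztop 0.0266 ang 94.0 ray rect [713.  -72.1] [  9.3 103.6] 4.4 | top pts rect [713.4 -61.8] [ 2.8 85. ] 4.4 meantop [ 0.713  -0.0626  0.0248] sat 130.0
t 18.52 pos [ 0.6396 -0.0752  0.1086] th 4.1 op 0.526 j6 -20.7 F [ 0.5  0.4 -2.9]
0.643,-0.08,0.026,4 -> shift [0.0034 0.0051 0.0826] turn z 0.1
```

View pics/w8.png

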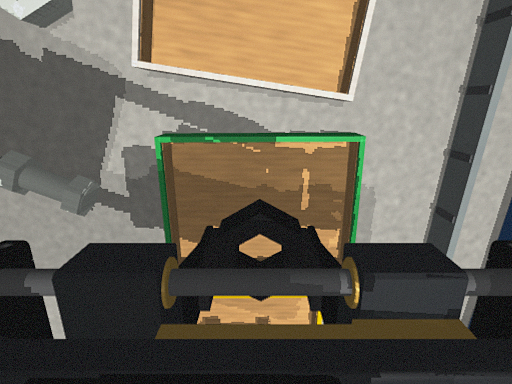

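Nut is held level over the green box (walls at cols 160/362, nut at (260,247)). Lower.

```bash
python3 -m jog '0.0015 0.005 0.04 0 0 0 0.2;0.0015 0.005 0.07 0 0 0 0.2;0.0015 0.005 0.079 0 0 0 0.2;0.0015 0.005 0.082 0 0 0 0.2;0.0015 0.005 0.082 0 0 0 0.2;0.0015 0.005 0.082 0 0 0 0.2'; python3 go.py 0.641,-0.08,0.0253,4
```

```text
time_s: 19.27
position: [0.6442, -0.0814, 0.0291]
tcp_rot: [[0.998, 0.07, 0.002], [0.07, -0.998, -0.001], [0.002, 0.001, -1.0]]
force: [0.5, 0.4, -2.8]
opening: 0.522
t 19.27 pos [ 0.6442 -0.0814  0.0291] th 4.0 op 0.522 j6 -21.1 F [ 0.5  0.4 -2.8]
0.641,-0.08,0.0253,4 -> shift [-0.0031 -0.0017  0.0038] turn z 0.0
```

```bash
python3 -m jog '-0.002 0 0.0025 0 0 0 0.2;-0.002 0 0.0038 0 0 0 0.2;-0.002 0 0.0038 0 0 0 0.2'; python3 go.py 0.641,-0.08,0.0253,4
```

```text
time_s: 19.65
position: [0.6414, -0.0816, 0.0254]
tcp_rot: [[0.998, 0.07, 0.0], [0.07, -0.998, -0.0], [0.0, 0.0, -1.0]]
force: [-2.3, -0.0, 5.6]
opening: 0.525
t 19.65 pos [ 0.6414 -0.0816  0.0254] th 4.0 op 0.525 j6 -21.2 F [-2.3 -0.   5.6]
0.641,-0.08,0.0253,4 -> shift [-0.0003 -0.0017  0.0001] turn z 0.0
```

```bash
python3 -m jog '0 0 0 0 0 0 0.6;0 0 0 0 0 0 0.75;0 0 0 0 0 0 0.75;0 0 0 0 0 0 0.75';  python3 -m jog '0 0 -0.05 0 0 0 0.75;0 0 -0.1 0 0 0 0.75;0 0 -0.12 0 0 0 0.75;0 0 -0.12 0 0 0 0.75'; python3 look.py w9; python3 go.py 0.5,-0.2,0.17,-35 0.353,-0.292,0.17,-35
```

```text
time_s: 20.15
position: [0.6413, -0.0815, 0.0238]
tcp_rot: [[0.998, 0.07, -0.0], [0.07, -0.998, 0.0], [-0.0, -0.0, -1.0]]
force: [0.7, 0.3, -0.4]
opening: 0.736
time_s: 20.65
position: [0.6426, -0.0818, 0.146]
tcp_rot: [[0.998, 0.07, 0.004], [0.07, -0.998, -0.001], [0.004, 0.002, -1.0]]
force: [-0.6, 0.2, 0.1]
opening: 0.749
t 20.65 pos [ 0.6426 -0.0818  0.146 ]
px [157.  28.] [153   0  10  58 372] ztop 0.0186 ang 85.6 ray rect [551.1  47.3] [41.8  5.4] 85.5 | top pts rect [548.6  48.3] [42.7  1.3] 84.8 meantop [0.5486 0.0485 0.0165] sat 121.0
px [337.  42.] [326   0  23  86 450] ztop 0.0229 ang 85.8 ray rect [697.1  47. ] [63.5  5. ] 85.6 | top pts rect [698.2  46.9] [63.9  1.2] 85.7 meantop [0.698  0.0469 0.021 ] sat 119.0
px [438. 116.] [ 401    0   76  243 3970] ztop 0.0266 ang 90.0 ray rect [794.  -20.3] [212.6  16.3] 90.0 | top pts rect [795.9 -20. ] [  3.7 210.6] 0.0 meantop [ 0.7964 -0.0079  0.0248] sat 19.0
px [492. 186.] [ 460   73   52  188 4298] ztop 0.0383 ang 96.4 ray rect [864.4 -52.7] [ 36.9 176.8] 0.8 | top pts rect [859.7 -80.3] [ 3.7 99.7] 0.3 meantop [ 0.8596 -0.0
[... 687 characters left out ...]
 3.9 | top pts rect [ 646.5 -135.9] [106.8   2.5] 4.4 meantop [ 0.6467 -0.136   0.0227] sat 134.0
px [262. 259.] [218 253  88  11 416] ztop 0.0238 ang -174.1 ray rect [ 649.7 -154.2] [88.5 11.5] 3.9 | top pts rect [ 649.3 -157.3] [86.5  2. ] 4.6 meantop [ 0.6469 -0.1576  0.0222] sat 226.0
px [233. 310.] [ 200  296   67   29 1532] ztop 0.0321 ang -175.6 ray rect [ 623.6 -219.7] [72.  36.2] 3.9 | top pts rect [ 624.1 -218.1] [70.  19.8] 4.1 meantop [ 0.6244 -0.2184  0.0298] sat 55.0
t 20.7 pos [ 0.6414 -0.0815  0.1443] th 4.0 op 0.752 j6 -21.2 F [-1.2  0.2  0.4]
0.5,-0.2,0.17,-35 -> shift [-0.1494  0.1083 -0.0258] turn z 39.0
0.353,-0.292,0.17,-35 -> shift [-0.3025  0.1897 -0.0259] turn z 39.0
```

View pics/w9.png

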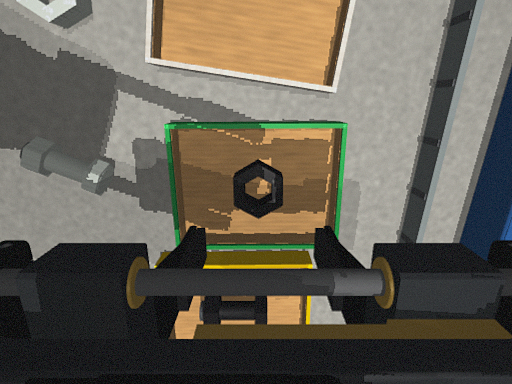

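Nut lies flat in the green box at (258,189), top at 27 mm. On to the bush.

```bash
python3 -m jog '-0.05 0.031 -0.02 0 0 8 0.9;-0.1 0.063 -0.0258 0 0 16 0.9;-0.15 0.094 -0.0258 0 0 24 0.9;-0.2 0.125 -0.0258 0 0 32 0.9;-0.25 0.157 -0.0258 0 0 39 0.9;-0.3 0.188 -0.0258 0 0 39 0.9;-0.3025 0.1897 -0.0258 0 0 39 0.9;-0.3025 0.1897 -0.0258 0 0 39 0.9'; python3 -m jog '0 0 0 0 0 0 0.9'; python3 look.py w10 0.03; python3 go.py
```

```text
time_s: 21.7
position: [0.3525, -0.2915, 0.1688]
tcp_rot: [[0.819, -0.574, -0.001], [-0.574, -0.819, 0.002], [-0.002, -0.001, -1.0]]
force: [-0.3, -0.1, -0.2]
opening: 0.899
time_s: 21.82
position: [0.3537, -0.2909, 0.1692]
tcp_rot: [[0.82, -0.572, -0.0], [-0.572, -0.82, 0.001], [-0.001, -0.001, -1.0]]
force: [0.1, 0.4, 0.3]
opening: 0.895
t 21.825 pos [ 0.3537 -0.2909  0.1692]
px [416.  28.] [391   0  50  59 936] ztop 0.0245 ang 95.9 ray rect [ 542.  -252.5] [11.3 62.6] 4.6 | top pts rect [ 549.5 -255.4] [ 2.1 57.3] 4.4 meantop [ 0.5496 -0.2553  0.0227] sat 214.0
px [471.  22.] [441   0  64  47 385] ztop 0.0227 ang -175.6 ray rect [ 582.7 -274.8] [56.1  5.4] 4.5 | top pts rect [ 588.8 -277.9] [58.1  1.4] 4.6 meantop [ 0.5882 -0.2779  0.0208] sat 123.0
px [260. 185.] [ 241  163   40   44 1244] ztop 0.0337 ang 55.1 ray rect [ 355.1 -290.6] [44.  38.7] 55.2 | top pts rect [ 353.9 -292.3] [38.5 38.4] 55.2 meantop [ 0.3542 -0.2919  0.0327] sat 60.0
px [297. 237.] [280 222  39  44 540] ztop 0.0331 ang 76.7 ray rect [ 351.9 -366.3] [50.4 38.2] 69.0 | top pts rect [ 350.2 -370.6] [37.1 38.3] 24.0 meantop [ 0.3503 -0.3688  0.0318] sat 198.0
px [216. 248.] [ 196  229   39   37 1063] ztop 0.0333 ang -158.7 ray rect [ 278.7 -321.5] [43.1 39. ] 32.4 | top pts rect [ 274.3 -324.6] [30.8 38.3] 28.1 meantop [ 0.2754 -0.3222  0.0322] sat 193.0
t 21.88 pos [ 0.3538 -0.2909  0.1694] th -34.8 op 0.899 j6 -18.6 F [-0.1  0.4 -0.1]
```

View pics/w10.png

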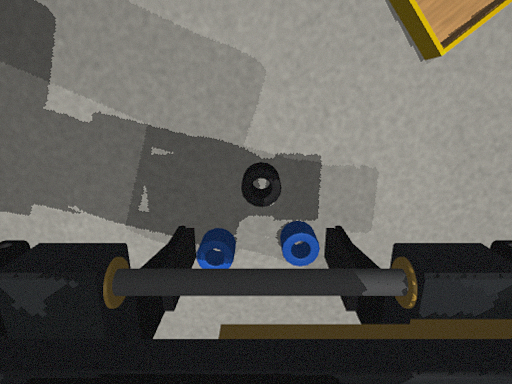

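Black bush at (261,185), with the blue ones at (217,248) and (299,242), both off the jaw line. Descend.

```bash
python3 go.py 0.354,-0.2922,0.0225,-35;  python3 -m jog '0.001 0.001 0.05 0 0 0 0.8;0.001 0.001 0.1 0 0 0 0.75;0.001 0.001 0.135 0 0 0 0.75;0.001 0.001 0.146 0 0 0 0.75;0.001 0.001 0.146 0 0 0 0.75;0.001 0.001 0.146 0 0 0 0.75'; python3 go.py 0.354,-0.2922,0.0225,-35
```

```text
t 21.88 pos [ 0.3538 -0.2909  0.1694] th -34.8 op 0.899 j6 -18.6 F [-0.1  0.4 -0.1]
0.354,-0.2922,0.0225,-35 -> shift [0.001  0.001  0.1469] turn z 0.2
time_s: 22.62
position: [0.3539, -0.2938, 0.0248]
tcp_rot: [[0.82, -0.573, 0.001], [-0.573, -0.82, -0.002], [0.002, 0.001, -1.0]]
force: [0.3, 0.0, 0.9]
opening: 0.752
t 22.62 pos [ 0.3539 -0.2938  0.0248] th -34.9 op 0.752 j6 -18.7 F [0.3 0.  0.9]
0.354,-0.2922,0.0225,-35 -> shift [-0.0008 -0.0013  0.0023] turn z 0.1
```

```bash
python3 -m jog '-0.0008 -0.001 0.002 0 0 0 0.6;-0.0008 -0.001 0.002 0 0 0 0.3;-0.0008 -0.001 0.002 0 0 0 0.2;-0.0008 -0.001 0.002 0 0 0 0.2;-0.0008 -0.001 0.002 0 0 0 0.2;-0.0008 -0.001 0.002 0 0 0 0.2'; python3 go.py 0.354,-0.2922,0.11,-35  0.628,0.077,0.11,-4.5
```

```text
time_s: 23.38
position: [0.3532, -0.2924, 0.022]
tcp_rot: [[0.819, -0.573, 0.001], [-0.573, -0.819, -0.001], [0.001, 0.0, -1.0]]
force: [-0.6, -0.1, 5.3]
opening: 0.452
t 23.38 pos [ 0.3532 -0.2924  0.022 ] th -35.0 op 0.452 j6 -18.6 F [-0.6 -0.1  5.3]
0.354,-0.2922,0.11,-35 -> shift [ 0.0006 -0.0005 -0.088 ] turn z 0.0
0.628,0.077,0.11,-4.5 -> shift [ 0.0135 -0.4601 -0.0881] turn z -30.5
```

```bash
python3 -m jog '0 0 -0.03 0 0 0 0.2;0 0 -0.08 0 0 0 0.2;0.0015 -0.05 -0.088 0 0 -8 0.2;0.003 -0.1 -0.088 0 0 -16 0.2;0.0045 -0.15 -0.088 0 0 -24 0.2;0.006 -0.2 -0.088 0 0 -30.5 0.2;0.0075 -0.25 -0.088 0 0 -30.5 0.2;0.009 -0.3 -0.088 0 0 -30.5 0.2'; python3 go.py  0.628,0.077,0.11,-4.5
```

```text
time_s: 24.38
position: [0.5324, -0.0497, 0.1089]
tcp_rot: [[0.997, -0.078, -0.002], [-0.078, -0.997, 0.001], [-0.002, -0.0, -1.0]]
force: [0.1, -1.4, -2.0]
opening: 0.452
t 24.38 pos [ 0.5324 -0.0497  0.1089] th -4.5 op 0.452 j6 -12.8 F [ 0.1 -1.4 -2. ]
0.628,0.077,0.11,-4.5 -> shift [ 0.0855 -0.1338 -0.0012] turn z 0.0
```

```bash
python3 -m jog '0.028 -0.043 -0.001 0 0 0 0.2;0.056 -0.087 -0.001 0 0 0 0.2;0.077 -0.12 -0.001 0 0 0 0.2;0.083 -0.13 -0.001 0 0 0 0.2;0.083 -0.13 -0.001 0 0 0 0.2;0.083 -0.13 -0.001 0 0 0 0.2';  python3 look.py w11;  python3 go.py 0.628,0.077,0.0255,-4.5
```

```text
time_s: 25.12
position: [0.6238, 0.0707, 0.1101]
tcp_rot: [[0.997, -0.079, -0.003], [-0.079, -0.997, -0.0], [-0.003, 0.001, -1.0]]
force: [-0.1, -0.4, -1.8]
opening: 0.457
t 25.125 pos [0.6238 0.0707 0.1101]
px [168.  37.] [159   0  18  77 428] ztop 0.0184 ang 90.3 ray rect [568.5 197.2] [ 4.3 48.8] 0.3 | top pts rect [566.4 198.2] [ 0.9 49.8] 0.3 meantop [0.5664 0.1991 0.0164] sat 121.0
px [203.   6.] [185   0  42  16 419] ztop 0.0263 ang 175.2 ray rect [597.6 214.6] [ 9.  28.1] 85.5 | top pts rect [594.  215.2] [ 7.3 20.2] 84.3 meantop [0.5955 0.2156 0.024 ] sat 65.0
px [376.  29.] [369   0  15  60 701] ztop 0.0253 ang 90.5 ray rect [714.2 191.4] [ 8.8 37.7] 0.2 | top pts rect [715.7 190.9] [ 1.7 37.6] 0.4 meantop [0.7157 0.1913 0.0234] sat 133.0
px [477. 128.] [ 449    0   59  269 6043] ztop 0.0267 ang 90.0 ray rect [793.6  99.4] [ 19.3 209.6] 0.1 | top pts rect [796.2  99.4] [  4.5 207.7] 0.2 meantop [0.7964 0.1143 0.0249] sat 19.0
px [273.  76.] [170  66 211  20 409] ztop 0.0258 ang -179.7 ray rect [641.5 167.2] [153.6   1.5] 0.2 | top pts rect [641.  167.3] [152.2   0.2] 0.2 me
[... 231 characters left out ...]
. 185.] [343 129  20 114 785] ztop 0.0211 ang 85.5 ray rect [698.5  76.5] [96.   7.2] 84.7 | top pts rect [700.2  75.4] [98.9  1.1] 85.6 meantop [0.7004 0.0786 0.0191] sat 121.0
px [246. 300.] [217 296  83  13 445] ztop 0.0259 ang 179.8 ray rect [613.5 -21.3] [77.2 12.5] 4.4 | top pts rect [614.3 -22.2] [75.3  2.7] 3.8 meantop [ 0.6103 -0.0225  0.024 ] sat 172.0
px [456. 311.] [448 296  16  36 375] ztop 0.0276 ang 93.6 ray rect [797.3 -54.1] [40.2 12.2] 89.8 | top pts rect [796.7 -47.5] [37.6  2.2] 89.8 meantop [ 0.7966 -0.0476  0.0255] sat 21.0
t 25.18 pos [0.624  0.0705 0.1103] th -4.6 op 0.457 j6 0.8 F [-0.1 -0.1 -1.5]
0.628,0.077,0.0255,-4.5 -> shift [ 0.0036 -0.0069  0.0848] turn z -0.1
```

View pics/w11.png

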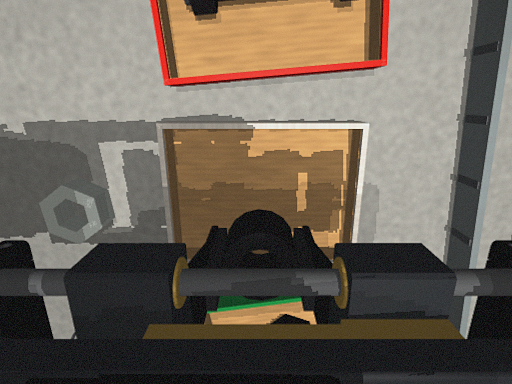

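Bush is held upright over the white box (walls cols 165/360, bush at (260,240)). Lower.

```bash
python3 -m jog '0.003 -0.006 0.04 0 0 0 0.2;0.003 -0.006 0.07 0 0 0 0.2;0.003 -0.006 0.08 0 0 0 0.2;0.003 -0.006 0.0835 0 0 0 0.2;0.003 -0.006 0.0835 0 0 0 0.2;0.003 -0.006 0.0835 0 0 0 0.2;0.003 -0.006 0.0835 0 0 0 0.2'; python3 go.py 0.627,0.077,0.0252,-4.5
```

```text
time_s: 26.05
position: [0.6293, 0.0775, 0.0282]
tcp_rot: [[0.997, -0.078, 0.002], [-0.078, -0.997, -0.0], [0.002, -0.0, -1.0]]
force: [-0.1, -0.7, -1.8]
opening: 0.454
t 26.05 pos [0.6293 0.0775 0.0282] th -4.5 op 0.454 j6 1.4 F [-0.1 -0.7 -1.8]
0.627,0.077,0.0252,-4.5 -> shift [-0.0023  0.0007  0.003 ] turn z 0.0
```

```bash
python3 -m jog '0 0 0.002 0 0 0 0.2;0 0 0.003 0 0 0 0.2;0 0 0.003 0 0 0 0.2;0 0 0.003 0 0 0 0.2'; python3 go.py
```

```text
time_s: 26.55
position: [0.629, 0.0775, 0.0251]
tcp_rot: [[0.997, -0.078, 0.001], [-0.078, -0.997, -0.0], [0.001, -0.0, -1.0]]
force: [-3.1, -0.4, 5.6]
opening: 0.455
t 26.55 pos [0.629  0.0775 0.0251] th -4.5 op 0.455 j6 1.4 F [-3.1 -0.4  5.6]
```

```bash
python3 -m jog '0 0 0 0 0 0 0.5;0 0 0 0 0 0 0.6;0 0 0 0 0 0 0.68;0 0 0 0 0 0 0.7;0 0 0 0 0 0 0.7';  python3 -m jog '0 0 -0.03 0 0 0 0.7;0 0 -0.07 0 0 0 0.75;0 0 -0.12 0 0 0 0.75;0 0 -0.12 0 0 0 0.75'; python3 look.py w12 0.033; python3 go.py 0.42,0.1,0.25,-4.5
```

```text
time_s: 27.18
position: [0.6287, 0.0775, 0.0241]
tcp_rot: [[0.997, -0.078, -0.0], [-0.078, -0.997, 0.0], [-0.0, -0.0, -1.0]]
force: [1.0, -0.2, -0.1]
opening: 0.688
time_s: 27.68
position: [0.632, 0.0774, 0.1489]
tcp_rot: [[0.997, -0.078, 0.01], [-0.078, -0.997, -0.0], [0.01, -0.0, -1.0]]
force: [-0.4, -0.2, -0.2]
opening: 0.751
t 27.675 pos [0.632  0.0774 0.1489]
px [169.  45.] [160   0  19  90 463] ztop 0.0197 ang 89.7 ray rect [570.7 203.8] [63.9  5.8] 89.5 | top pts rect [566.3 207.1] [ 1.1 68.7] 0.1 meantop [0.5663 0.2067 0.0178] sat 126.0
px [253.  13.] [ 182    0  154   39 3806] ztop 0.0318 ang 178.2 ray rect [643.1 217.3] [ 25.9 117. ] 85.7 | top pts rect [643.6 224.7] [ 18.9 118.7] 89.3 meantop [0.6356 0.2261 0.0286] sat 45.0
px [346.  37.] [342   0  10  76 636] ztop 0.0251 ang 90.2 ray rect [710.8 198.6] [ 7.1 53.8] 0.3 | top pts rect [715.6 200.5] [ 1.6 56.8] 0.1 meantop [0.7157 0.2001 0.0233] sat 131.0
px [436. 116.] [ 417    0   39  243 3911] ztop 0.0267 ang 90.1 ray rect [786.4 117.4] [ 15.3 205.6] 0.0 | top pts rect [795.9 115.3] [213.9   4. ] 89.9 meantop [0.7964 0.12
[... 593 characters left out ...]
190.] [ 233  166   44   48 1506] ztop 0.0367 ang 84.9 ray rect [628.5  80.5] [44.6 39.3] 85.4 | top pts rect [628.7  78.2] [38.2 39.1] 77.7 meantop [0.6286 0.0788 0.0357] sat 65.0
px [259. 241.] [206 237 108  12 889] ztop 0.0213 ang 175.8 ray rect [628.9  28.7] [ 11.5 103.3] 86.5 | top pts rect [628.8  19.2] [  1.9 109.2] 85.5 meantop [0.6276 0.0193 0.0193] sat 119.0
px [277. 312.] [256 297  43  28 889] ztop 0.0265 ang 174.9 ray rect [641.4 -52.1] [33.6 44.6] 85.0 | top pts rect [640.8 -65.7] [19.7 45.7] 85.8 meantop [ 0.6413 -0.066   0.0253] sat 73.0
t 27.73 pos [0.6301 0.0775 0.1465] th -4.5 op 0.745 j6 1.4 F [-0.3  0.1 -0.2]
0.42,0.1,0.25,-4.5 -> shift [-0.2107 -0.0061 -0.1046] turn z 0.0
```

View pics/w12.png

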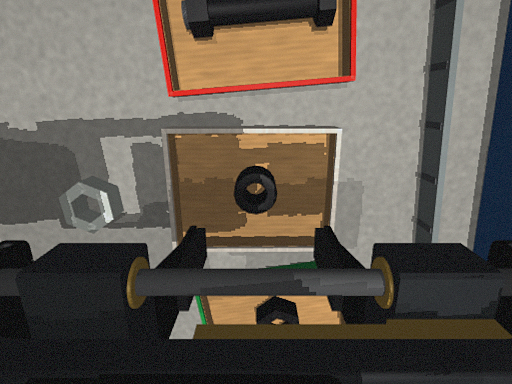

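Bush stands in the white box at (255,190), top at 37 mm as it should. I'll back off to clear the view and check from above and the side.

```bash
python3 -m jog '0 0 -0.06 0 0 0 0.75;-0.06 0 -0.1 0 0 0 0.75;-0.12 0 -0.104 0 0 0 0.75;-0.18 0 -0.104 0 0 0 0.75;-0.2 0 -0.104 0 0 0 0.75;-0.2 0 -0.104 0 0 0 0.75'
python3 - <<'E'
from h import *
for c in("top","side"):
    p,d=capture(c);cv2.imwrite(f"pics/{c}9.png",cv2.cvtColor(p,cv2.COLOR_RGB2BGR))
E
```

```text
time_s: 28.48
position: [0.4268, 0.0934, 0.2472]
tcp_rot: [[0.997, -0.078, -0.004], [-0.078, -0.997, 0.0], [-0.004, 0.0, -1.0]]
force: [-0.2, -1.0, 0.2]
opening: 0.749
```

View pics/top9.png

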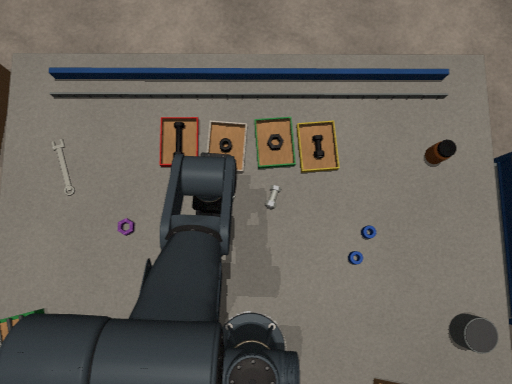

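View pics/side9.png

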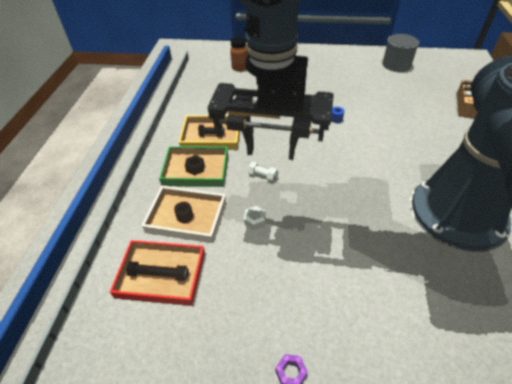

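All four parts sit in their own boxes in both views: bolt in red (157,270), bush in white (184,212), nut in green (195,163), short bolt in yellow (212,130). The zinc parts are still at (263,172) and (254,215). Handing in.

```bash
python3 -m jog '0 0 0 0 0 0 0.75;0 0 0 0 0 0 0.75'; python3 -c "
from rig import *
print(hand_in())"
```

```text
time_s: 28.82
position: [0.4305, 0.0929, 0.2479]
tcp_rot: [[0.997, -0.078, 0.0], [-0.078, -0.997, 0.0], [0.0, -0.0, -1.0]]
force: [-0.6, 0.1, -0.3]
opening: 0.747
the job is handed in; nothing more can be done
None
```

All four black fasteners were put away in the order asked, and I handed the job in at about 29 s of the 104 s allowed.

- **Placement:** the long bolt is in the red box, the short bolt in yellow, the nut in green and the bush in white. After each release I looked with the wrist camera. The depth of the top surfaces read 32, 32, 27 and 37 mm, which fits bolts and nut lying flat and the bush standing on its end.
- **Final view:** pictures from the top and side cameras after the last placing show all four in their boxes.
- **Left alone:** in those pictures the zinc bolt is in place in both views and the zinc nut in the side view (the arm hides it from above). The purple nut and the blue bushes also appear where they were. I checked these by eye only, without measuring them again.
- **Forces and gripper:** the wrist force readings I saw stayed below about 8 N. At the end the gripper was clear and open, about 0.25 m above the bench.

No check failed. The one small disagreement was over the green box: the wrist camera put its centre about 4 mm from the top camera's estimate in x. I aimed between the two, and the nut lies well clear of the walls.

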